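# Seat the whetstone bridge in its notches

## Robot

A 6-joint arm with a two-finger parallel gripper is mounted at the origin on the work surface. World frame = base frame: x ahead of the robot, y to its left, z up, the work surface at z = 0. Lengths are in m, angles in rad, forces in N, time in s.
With the tool pointing down it reaches from about 0.35 to 0.975 m from the base axis. Payload 4.9 kg.
Tool frame: the origin (TCP) lies on the mounting face of the last link; the fingertips stand 173 mm ahead of it and the grasp point (between the pads) lies 155 mm ahead of it; z points along the fingers, y is the direction in which the jaws open and shut (so a half turn about z gives the same grasp; the last joint's range is limited). The gripper opens to 85 mm and grips with 20 to 120 N. Pads are 22 mm wide; open, the fingers measure 114 mm over their backs; the gripper's body (76 mm by 85 mm) begins 54 mm behind the grasp point. The pads swing forward as they close: fully open they stand 13 mm farther back than shut.
Start: joints at [-1.267, 0.053, 1.613, -0, 1.476, -0.119], TCP at [0.256, -0.57, 0.405] pointing down, gripper open.
Joint ranges: [-3.01, 3.01], [-1.01, 2.22], [0.06, 2.58], [-1.02, 4.17], [0.09, 2.62], [-3.14, 3.14]. Speed limits (rad/s): [2.57, 2.57, 3.14, 3.14, 3.14, 3.14].

## Interface

Orientations are given as a unit quaternion [w, x, y, z].
In Python, from plant import manip gives the robot as it stands.
- The arm moves only by the tool play_rows, never from a script. Its argument "increments" is a list of rows, each an object with "offset": the shift along the tool's x, y, z in mm, a list of three; "twist": the turn about the tool's z in rad; "grip": the opening, from 0 (shut) to 1 (fully open). In form: [{"offset": [dx, dy, dz], "twist": twist, "grip": grip}, ...]. A call has 1 to 5 rows; each row is the pose to reach, as a shift and turn from the pose commanded when the call began, along the tool's axes at that moment; what a row does not reach only later rows make up. A row lasts 1/12 s, in which the tool goes at most 41.7 mm and 7.16 degrees, less where a joint would pass 70% of its speed; a pose out of reach is approached as far as the arm can. A call with a gripper value outside its range is refused whole. The fingers move at their own pace and stop on an object; the grip force is fixed at half the most. Time passes only in rows, so rows that repeat a pose let the fingers close. It gives the time, the measured TCP pose, the force and the opening at its end, in the units of the state.
- manip.state(): the state, without advancing time (a new reading comes with each control period).
- manip.grab_frame(name): name is "scene" or "side" or "wrist"; returns the picture (420x560x3 uint8, blue, green, red); there is no depth.
- manip.get_calibration(name): a dict with "fx", "fy", "cx", "cy" (pixels), "T" (4x4, takes a point from camera to world coordinates). Camera axes: x right, y down, z forward; pixel columns grow to the right and rows downward; lengths in m; the calibration is good to about 2 mm. A picture is of the moment at which its call begins: read the wrist's pose just before it. get_calibration takes no time and is no camera call; for the wrist camera it gives the pose at the moment of the call.
- manip.job_done(): hands the job in, once; it reports no verdict.
Trained networks look in the newest picture that a camera, given by its name, has taken for a name from the list of things; names that differ only in an ending like _2 or _b are one class to them, and where a whole thing is asked for, a point or a joint stands for the part that bears it (a point fixed in the world has none). Each returns a list of dicts, best first, with "p" (0 to 1); they miss things now and then, are a little off and sometimes report something else, mostly with a low value. They report only what shows in the picture. A call takes as long as a camera call.
- manip.boxes_of(query, camera): "xyz" ([x, y, z] in m, in the coordinates of the camera as it stood for that picture, good to about 4 mm: the middle of the surface that is visible of it).
- manip.tip_of(query, camera): "xyz" ([x, y, z] in m, in the coordinates of the camera as it stood for that picture, good to about 4 mm: a listed point, or the origin of a listed thing).
The state is a dict: "time": time; "joint_pos": joint angles; "joint_vel": joint speeds; "joint_efforts": joint torques, N m; "tool_pos": TCP position; "tool_rot": TCP orientation; "contact_force": force on the tool from outside, world axes, zero at the start; "ft_torque": the same for the moment, N m; "gripper_width": opening from 0.0 (shut) to 1.0 (fully open).
Only numpy, scipy, OpenCV 4.12 (cv2) and the standard library are available. Lean on these libraries where they do the work, as an engineer would, in place of code of your own. Each camera call takes 0.05 s, during which the arm holds its last target. There are 200 camera calls.

## Task

The board carrying the whetstone lies on the rails of the empty sharpening trough, away from its place: push it gently along the rails with a fingertip until you feel it drop into the notches halfway along and it sits level. Then press down with a fingertip on top of the stone for about a second to check that it is firmly seated, and come away. Only push and press: do not grip or lift the board or stone, do not ram it, and leave the bare rest board and everything else where it is.

Things in the scene. Friction and masses are not known exactly. Their poses are not given: they have to be found in the camera images.
- trough: Empty wooden trough fixed to the bench, 260 mm (its x) by 500 mm (its y). Its long walls, 20 mm thick, centred 120 mm either side of the middle, are the rails: they run along its y axis, flat tops 120 mm above the bench. Halfway along, each has a notch 98 mm long, 10 mm deep. End walls 112 mm high. Origin: centre of its underside, on the bench; z up
- notch (a point): Midpoint between the two notches, at their floors' level (110 mm above the bench). The sliding bridge tips nose-down into the notches when half over them, its trailing edge rising up to 10 mm; in the last millimetres it drops flat, 10 mm lower, and the notch ends stop it, its origin within 4 mm of this point along the rails
- bridge: Loose pale board 270 mm (its x, across the trough) by 90 mm (its y, along the rails) by 22 mm thick, whetstone fixed on it, 0.65 to 1 kg. Guide blocks hang 15 mm down between the rails with 2 mm play: slides at 3 to 8 N, briefly 20 N as it tips in. Starts 115 to 175 mm from the notch, on either side. Origin: centre of the board's underside, 120 mm above the bench on the rails, 110 mm when home
- stone_top (a point): Centre of the top face of the whetstone on the bridge (white over reddish brown, 205 mm along the bridge's x axis by 70 mm by 28 mm thick), 50 mm above the bridge's origin; a wooden stop 14 mm thick and 14 mm high holds each end of the stone
- rest_board: bare dark slat 260 x 60 x 16 mm lying across the other end of the trough, with a dressing stone on it; stays where it is. Origin: centre of its underside, at rail height
- dressing_stone: small grey block 60 x 30 x 26 mm on the rest board; origin at the centre of its underside
- mallet: round carver's mallet standing on its head, 96 mm wide, 260 mm tall; origin under its centre
- oil_can: blue can 60 mm wide, 120 mm tall; origin under its centre
- gouge_a: gouge with a wooden handle, 275 mm long, lying on the bench; origin underneath, near the ferrule, blade towards +x of its frame
- gouge_b: gouge with a red handle, 275 mm long, lying on the bench; origin as gouge_a
- brush: brush lying on the bench; origin underneath
- spoon_blank: wooden spoon blank lying on the bench; origin underneath

How it is judged:
By the outcome, as a careful person would: the job done as asked, in the order asked, and still so for the second after the job is handed in, with the robot touching nothing.
It also fails if it takes over 48 s, if anything falls off the work surface, if the arm or the gripper's body presses on something with over 40 N, if the wrist force passes 120 N, or if a joint passes its speed limit or range.

## Working session

There is one attempt and no reset: what is moved stays moved. The work goes in short steps, Python scripts to look and compute and a tool call to move; the robot and the scene stay as the last step left them, time stands still between calls to the robot, and variables do not carry over. Pictures are saved under pics/ and viewed, about 8 in all and at most 12, crops included, and the job is handed in when it is done.

Besides the shell and the picture viewer there is one more tool, called after ">>>" by a JSON object that holds its "fn" and its "kwargs". play_rows: Moves the arm, as the interface text tells. Its arguments: {"type":"object","properties":{"increments":{"type":"array"}},"required":["increments"]}

```bash
mkdir -p pics; cat > h.py <<'E'
import numpy as np, cv2
from plant import manip
def find(q,cam,fn='tip_of'):
    T=np.array(manip.get_calibration(cam)['T'])
    return [(round(d['p'],2),(T@np.r_[d['xyz'],1])[:3].round(3).tolist()) for d in getattr(manip,fn)(q,cam)[:3]]
E
python3 - <<'E'
from h import *
s=manip.state();print(s['time'],s['tool_pos'],s['tool_rot'],s['contact_force'])
ims=[]
for c in('scene','side'):
    im=manip.grab_frame(c);ims.append(im)
    cv2.imwrite(f'pics/{c}0.png',im)
    for q in('bridge','stone_top','notch','trough','rest_board','mallet','oil_can'): print(c,q,find(q,c))
E
```

```text
0.0 [ 0.25637122 -0.56969516  0.40346524] [-1.01092551e-03  9.77734989e-01  2.09841037e-01 -9.63263479e-05] [-0.67919427 -0.73858325 -0.24990111]
scene bridge [(0.69, [0.562, 0.087, 0.12])]
scene stone_top [(0.56, [0.562, 0.086, 0.169]), (0.45, [0.43, 0.459, 0.0])]
scene notch [(0.73, [0.553, -0.087, 0.111])]
scene trough [(0.58, [0.548, -0.088, 0.007])]
scene rest_board [(0.97, [0.541, -0.207, 0.118])]
scene mallet [(0.61, [0.522, -0.584, -0.001]), (0.38, [0.563, 0.086, 0.123])]
scene oil_can [(0.71, [0.737, -0.25, 0.004])]
side bridge [(0.73, [0.561, 0.081, 0.117])]
side stone_top [(0.8, [0.562, 0.083, 0.167])]
side notch [(0.68, [0.551, -0.084, 0.106])]
side trough [(0.63, [0.55, -0.085, -0.001])]
side rest_board [(0.66, [0.544, -0.207, 0.12])]
side mallet [(0.78, [0.516, -0.58, -0.002])]
side oil_can [(0.96, [0.733, -0.249, 0.003])]
```

View pics/scene0.png

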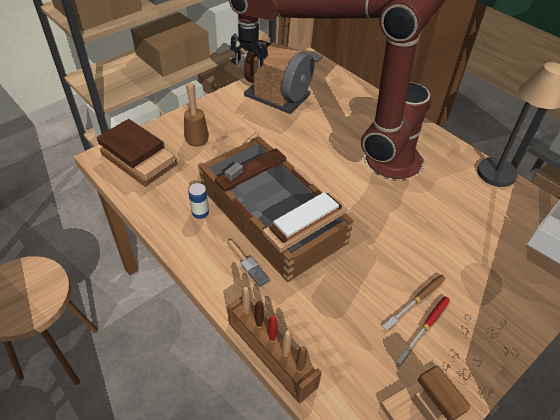

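View pics/side0.png

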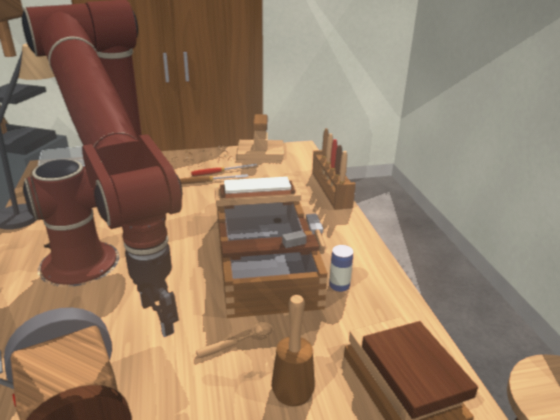

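Scene: the bridge (white stone, about (305,215) in the scene picture) sits at the +y end, the rest board at the −y end (250,165), and the networks agree with the picture. The notch is at about (0.552, −0.086) and the bridge at about (0.562, 0.084). I'll go to the +y side with the gripper shut and push along −y.

>>> {"fn": "play_rows", "kwargs": {"increments": [{"offset": [28,-26,-5],"twist": 0,"grip": 0},{"offset": [56,-52,-10],"twist": 0,"grip": 0},{"offset": [84,-78,-15],"twist": 0,"grip": 0},{"offset": [112,-103,-20],"twist": 0,"grip": 0},{"offset": [140,-129,-20],"twist": 0,"grip": 0}]}}

```text
time: 1.22
tool_pos: [0.3316, -0.3935, 0.426]
tool_rot: [0.001, 0.978, 0.209, 0.0]
contact_force: [1.2, -0.3, 1.2]
gripper_width: 0.301
```

>>> {"fn": "play_rows", "kwargs": {"increments": [{"offset": [28,-26,0],"twist": 0,"grip": 0},{"offset": [56,-52,0],"twist": 0,"grip": 0},{"offset": [84,-78,0],"twist": 0,"grip": 0},{"offset": [112,-103,0],"twist": 0,"grip": 0},{"offset": [140,-129,0],"twist": 0,"grip": 0}]}}

```text
time: 1.63
tool_pos: [0.4061, -0.218, 0.425]
tool_rot: [0.0, 0.978, 0.21, 0.0]
contact_force: [0.4, -1.0, -0.4]
gripper_width: -0.003
```

>>> {"fn": "play_rows", "kwargs": {"increments": [{"offset": [28,-26,0],"twist": 0,"grip": 0},{"offset": [56,-52,0],"twist": 0,"grip": 0},{"offset": [84,-78,0],"twist": 0,"grip": 0},{"offset": [112,-103,0],"twist": 0,"grip": 0},{"offset": [140,-129,0],"twist": 0,"grip": 0}]}}

```text
time: 2.05
tool_pos: [0.4809, -0.0428, 0.4251]
tool_rot: [0.0, 0.978, 0.21, 0.001]
contact_force: [1.3, -0.3, -0.0]
gripper_width: -0.001
```

>>> {"fn": "play_rows", "kwargs": {"increments": [{"offset": [28,-26,0],"twist": -0.12,"grip": 0},{"offset": [56,-52,0],"twist": -0.24,"grip": 0},{"offset": [84,-78,0],"twist": -0.36,"grip": 0},{"offset": [112,-103,0],"twist": -0.48,"grip": 0},{"offset": [140,-129,0],"twist": -0.6,"grip": 0}]}}

```text
time: 2.47
tool_pos: [0.5558, 0.1324, 0.4249]
tool_rot: [0.0, 0.871, 0.492, 0.0]
contact_force: [1.6, 0.1, 0.4]
gripper_width: 0.001
```

>>> {"fn": "play_rows", "kwargs": {"increments": [{"offset": [0,0,0],"twist": -0.12,"grip": 0},{"offset": [0,0,0],"twist": -0.24,"grip": 0},{"offset": [0,0,0],"twist": -0.36,"grip": 0},{"offset": [0,0,0],"twist": -0.485,"grip": 0},{"offset": [0,0,0],"twist": -0.485,"grip": 0}]}}

```text
time: 2.88
tool_pos: [0.5554, 0.1306, 0.4247]
tool_rot: [-0.0, 0.728, 0.685, -0.0]
contact_force: [0.9, 1.2, 0.9]
gripper_width: 0.002
```

```bash
cat >> h.py <<'E'
from scipy.spatial.transform import Rotation as Ro
def pose():
    s=manip.state();q=s['tool_rot'];R=Ro.from_quat(np.r_[q[1:],q[0]]).as_matrix();p=np.array(s['tool_pos'])
    print('t',s['time'],'p',p.round(4),'tip',(p+R[:,2]*.173).round(4),'yaw',np.arctan2(R[1,0],R[0,0]).round(3),'F',np.round(s['contact_force'],1),'g',s['gripper_width'])
    return p,R
E
python3 - <<'E'
from h import *
p,R=pose()
for c in('wrist','side'):
    cv2.imwrite(f'pics/{c}1.png',manip.grab_frame(c))
    for q in('bridge','stone_top','notch','trough','rest_board'): print(c,q,find(q,c))
E
```

```text
t 2.8833 p [0.5554 0.1306 0.4247] tip [0.5554 0.1306 0.2517] yaw 1.51 F [0.9 1.2 0.9] g 0.0017096378479350472
wrist bridge [(0.85, [0.556, 0.087, 0.121])]
wrist stone_top [(0.64, [0.557, 0.089, 0.174])]
wrist notch [(0.73, [0.551, -0.081, 0.111])]
wrist trough []
wrist rest_board [(0.58, [0.556, 0.09, 0.12])]
side bridge [(0.96, [0.561, 0.082, 0.117])]
side stone_top [(0.78, [0.56, 0.083, 0.169]), (0.37, [0.745, 0.019, 0.007])]
side notch [(0.9, [0.547, -0.084, 0.104])]
side trough [(0.77, [0.547, -0.085, -0.003]), (0.66, [0.745, 0.018, 0.004])]
side rest_board [(0.85, [0.543, -0.205, 0.12])]
```

View pics/wrist1.png

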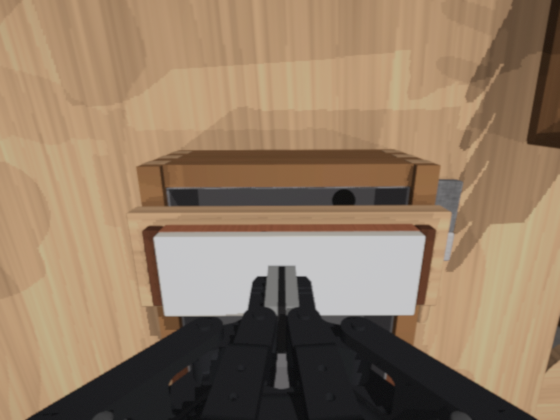

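Wrist picture: the view is aligned with the trough. The board's far edge is at row ≈207 (cols 132–450), and the stone's top face spans rows 233–317 and cols 157–421.

```bash
python3 - <<'E'
from h import *
c=manip.get_calibration('wrist');T=np.array(c['T'])
def px(u,v,z):
    d=T[:3,:3]@[(u-c['cx'])/c['fx'],(v-c['cy'])/c['fy'],1];o=T[:3,3];return (o+d*(z-o[2])/d[2]).round(4)
print(px(132,207,.142),px(450,207,.142),'stone',px(157,233,.17),px(421,232,.17),px(160,317,.17),px(415,315,.17),'endwall',px(165,187,.112),px(415,187,.112),px(175,151,.112),px(400,150,.112))
E
```

```text
[0.4337 0.1448 0.142 ] [0.6937 0.1283 0.142 ] stone [0.4622 0.131  0.17  ] [0.6592 0.1193 0.17  ] [0.4509 0.0577 0.17  ] [0.6597 0.0463 0.17  ] endwall [0.4521 0.1534 0.112 ] [0.6762 0.1392 0.112 ] [0.4664 0.1844 0.112 ] [0.661 0.173 0.112]
```

>>> {"fn": "play_rows", "kwargs": {"increments": [{"offset": [20,8,0],"twist": 0,"grip": 0},{"offset": [40,8,0],"twist": 0,"grip": 0},{"offset": [40,8,35],"twist": 0,"grip": 0},{"offset": [40,8,70],"twist": 0,"grip": 0},{"offset": [40,8,90],"twist": 0,"grip": 0}]}}

```text
time: 3.9
tool_pos: [0.565, 0.1701, 0.3311]
tool_rot: [-0.001, 0.729, 0.685, -0.002]
contact_force: [-1.4, -1.4, -1.5]
gripper_width: -0.002
```

>>> {"fn": "play_rows", "kwargs": {"increments": [{"offset": [0,0,10],"twist": 0,"grip": 0},{"offset": [0,0,20],"twist": 0,"grip": 0},{"offset": [0,0,28],"twist": 0,"grip": 0},{"offset": [0,0,36],"twist": 0,"grip": 0},{"offset": [0,0,42],"twist": 0,"grip": 0}]}}

```text
time: 4.32
tool_pos: [0.5664, 0.1698, 0.2933]
tool_rot: [0.001, 0.729, 0.684, 0.001]
contact_force: [0.1, -0.5, 0.1]
gripper_width: 0.001
```

>>> {"fn": "play_rows", "kwargs": {"increments": [{"offset": [0,0,0],"twist": 0,"grip": 0},{"offset": [-3,0,0],"twist": 0,"grip": 0},{"offset": [-7,0,0],"twist": 0,"grip": 0},{"offset": [-11,0,0],"twist": 0,"grip": 0},{"offset": [-14,0,0],"twist": 0,"grip": 0}]}}

```text
time: 4.73
tool_pos: [0.5652, 0.1553, 0.2935]
tool_rot: [0.0, 0.729, 0.684, 0.0]
contact_force: [0.7, 0.4, 0.9]
gripper_width: 0.003
```

```bash
python3 - <<'E'
from h import *
pose()
cv2.imwrite('pics/scene2.png',cv2.resize(manip.grab_frame('scene')[120:300,180:400],None,fx=3,fy=3,interpolation=2))
for q in('bridge','stone_top'): print(q,find(q,'scene'))
E
```

```text
t 4.7333 p [0.5652 0.1553 0.2935] tip [0.5654 0.1553 0.1205] yaw 1.507 F [0.7 0.4 0.9] g 0.002901126342834842
bridge [(0.96, [0.562, 0.086, 0.119])]
stone_top [(0.69, [0.561, 0.085, 0.169])]
```

View pics/scene2.png

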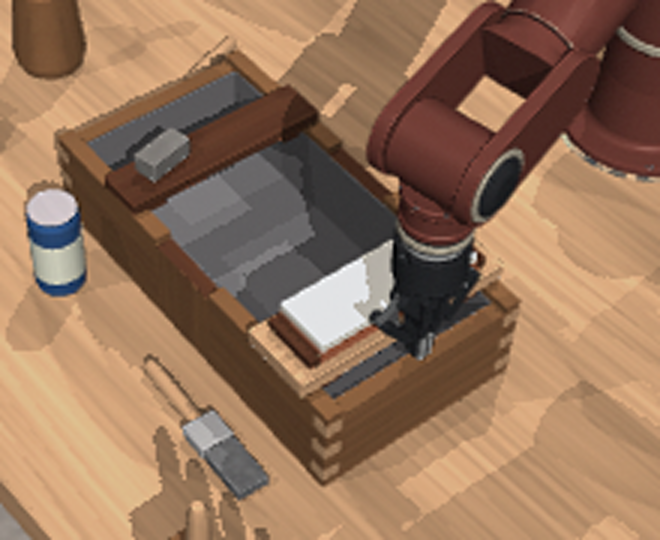

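The picture shows the shut fingertips (420,345) just behind the board's rear edge, clear of the end wall. I'll start pushing slowly.

>>> {"fn": "play_rows", "kwargs": {"increments": [{"offset": [-3,0,0],"twist": 0,"grip": 0},{"offset": [-6,0,0],"twist": 0,"grip": 0},{"offset": [-9,0,0],"twist": 0,"grip": 0},{"offset": [-12,0,0],"twist": 0,"grip": 0},{"offset": [-15,0,0],"twist": 0,"grip": 0}]}}

```text
time: 5.3
tool_pos: [0.564, 0.141, 0.2927]
tool_rot: [-0.001, 0.729, 0.684, 0.001]
contact_force: [-0.1, 4.9, 0.1]
gripper_width: -0.002
```

>>> {"fn": "play_rows", "kwargs": {"increments": [{"offset": [-3,0,0],"twist": 0,"grip": 0},{"offset": [-6,0,0],"twist": 0,"grip": 0},{"offset": [-9,0,0],"twist": 0,"grip": 0},{"offset": [-12,0,0],"twist": 0,"grip": 0},{"offset": [-15,0,0],"twist": 0,"grip": 0}]}}

```text
time: 5.72
tool_pos: [0.5631, 0.1257, 0.2927]
tool_rot: [-0.0, 0.729, 0.685, 0.0]
contact_force: [0.4, 4.8, -1.3]
gripper_width: -0.0
```

>>> {"fn": "play_rows", "kwargs": {"increments": [{"offset": [-4,0,0],"twist": 0,"grip": 0},{"offset": [-8,0,0],"twist": 0,"grip": 0},{"offset": [-12,0,0],"twist": 0,"grip": 0},{"offset": [-16,0,0],"twist": 0,"grip": 0},{"offset": [-20,0,0],"twist": 0,"grip": 0}]}}

```text
time: 6.13
tool_pos: [0.5618, 0.1055, 0.2927]
tool_rot: [-0.0, 0.729, 0.684, -0.0]
contact_force: [0.9, 4.8, -0.5]
gripper_width: -0.001
```

```bash
python3 - <<'E'
from h import *
pose()
manip.grab_frame('side')
for q in('bridge','stone_top'): print(q,find(q,'side'))
E
```

```text
t 6.1333 p [0.5618 0.1055 0.2927] tip [0.5618 0.1055 0.1197] yaw 1.508 F [ 0.9  4.8 -0.5] g -0.0011221699148008277
bridge [(0.86, [0.558, 0.046, 0.118])]
stone_top [(0.8, [0.557, 0.044, 0.169])]
```

Pushing force is a steady 5 N, with roughly 130 mm left to go.

>>> {"fn": "play_rows", "kwargs": {"increments": [{"offset": [-4,0,0],"twist": 0,"grip": 0},{"offset": [-8,0,0],"twist": 0,"grip": 0},{"offset": [-12,0,0],"twist": 0,"grip": 0},{"offset": [-16,0,0],"twist": 0,"grip": 0},{"offset": [-20,0,0],"twist": 0,"grip": 0}]}}

```text
time: 6.7
tool_pos: [0.5606, 0.0856, 0.2927]
tool_rot: [-0.0, 0.729, 0.684, 0.0]
contact_force: [-0.7, 4.6, -0.9]
gripper_width: -0.0
```

>>> {"fn": "play_rows", "kwargs": {"increments": [{"offset": [-4,0,0],"twist": 0,"grip": 0},{"offset": [-8,0,0],"twist": 0,"grip": 0},{"offset": [-12,0,0],"twist": 0,"grip": 0},{"offset": [-16,0,0],"twist": 0,"grip": 0},{"offset": [-20,0,0],"twist": 0,"grip": 0}]}}

```text
time: 7.12
tool_pos: [0.5593, 0.0656, 0.2927]
tool_rot: [-0.0, 0.729, 0.684, -0.0]
contact_force: [-0.3, 4.5, 0.5]
gripper_width: 0.002
```

>>> {"fn": "play_rows", "kwargs": {"increments": [{"offset": [-4,0,0],"twist": 0,"grip": 0},{"offset": [-8,0,0],"twist": 0,"grip": 0},{"offset": [-12,0,0],"twist": 0,"grip": 0},{"offset": [-16,0,0],"twist": 0,"grip": 0},{"offset": [-20,0,0],"twist": 0,"grip": 0}]}}

```text
time: 7.53
tool_pos: [0.5581, 0.0456, 0.2927]
tool_rot: [-0.0, 0.729, 0.684, -0.0]
contact_force: [0.1, 4.1, -1.1]
gripper_width: -0.0
```

>>> {"fn": "play_rows", "kwargs": {"increments": [{"offset": [-2,0,0],"twist": 0,"grip": 0},{"offset": [-4,0,0],"twist": 0,"grip": 0},{"offset": [-6,0,0],"twist": 0,"grip": 0},{"offset": [-8,0,0],"twist": 0,"grip": 0},{"offset": [-10,0,0],"twist": 0,"grip": 0}]}}

```text
time: 7.95
tool_pos: [0.5575, 0.036, 0.2927]
tool_rot: [-0.0, 0.729, 0.685, 0.0]
contact_force: [0.3, 5.1, -0.8]
gripper_width: -0.002
```

>>> {"fn": "play_rows", "kwargs": {"increments": [{"offset": [-2,0,0],"twist": 0,"grip": 0},{"offset": [-4,0,0],"twist": 0,"grip": 0},{"offset": [-6,0,0],"twist": 0,"grip": 0},{"offset": [-8,0,0],"twist": 0,"grip": 0},{"offset": [-10,0,0],"twist": 0,"grip": 0}]}}

```text
time: 8.37
tool_pos: [0.5569, 0.026, 0.2928]
tool_rot: [-0.0, 0.729, 0.684, 0.0]
contact_force: [0.3, 5.5, 0.5]
gripper_width: -0.0
```

```bash
python3 - <<'E'
from h import *
pose()
im=manip.grab_frame('scene')
cv2.imwrite('pics/scene3.png',cv2.resize(im[120:300,180:400],None,fx=3,fy=3,interpolation=2))
for q in('bridge','stone_top','rest_board'): print(q,find(q,'scene'))
E
```

```text
t 8.3667 p [0.5569 0.026  0.2928] tip [0.5569 0.026  0.1198] yaw 1.508 F [0.3 5.5 0.5] g -0.0002180650088252029
bridge [(0.69, [0.552, -0.088, 0.006]), (0.56, [0.554, -0.029, 0.124])]
stone_top [(0.62, [0.524, -0.583, -0.001]), (0.59, [0.608, -0.215, 0.133]), (0.56, [0.55, -0.029, 0.17])]
rest_board [(0.94, [0.541, -0.205, 0.12]), (0.55, [0.49, 0.535, -0.004])]
```

View pics/scene3.png

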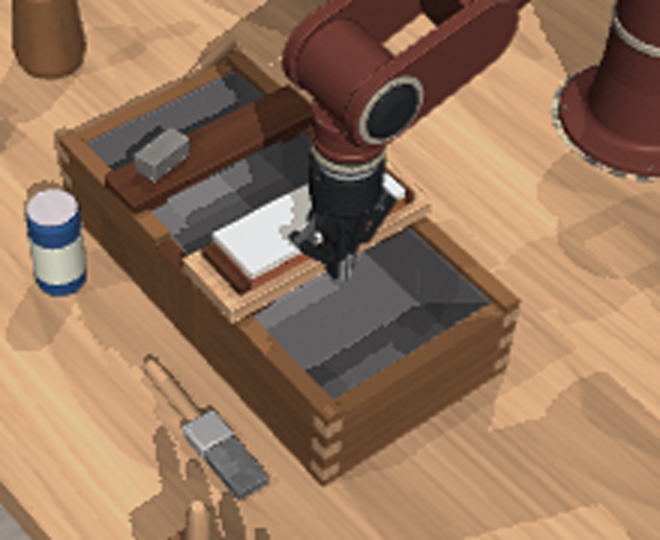

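The bridge is square on the rails with its nose starting over the notch (left notch visible at ≈(175,245)). I'll continue at 2 mm per row.

>>> {"fn": "play_rows", "kwargs": {"increments": [{"offset": [-2,0,0],"twist": 0,"grip": 0},{"offset": [-4,0,0],"twist": 0,"grip": 0},{"offset": [-6,0,0],"twist": 0,"grip": 0},{"offset": [-8,0,0],"twist": 0,"grip": 0},{"offset": [-10,0,0],"twist": 0,"grip": 0}]}}

```text
time: 8.98
tool_pos: [0.5564, 0.0164, 0.2932]
tool_rot: [-0.0, 0.729, 0.685, 0.001]
contact_force: [-0.2, 6.2, 1.8]
gripper_width: -0.001
```

>>> {"fn": "play_rows", "kwargs": {"increments": [{"offset": [-2,0,0],"twist": 0,"grip": 0},{"offset": [-4,0,0],"twist": 0,"grip": 0},{"offset": [-6,0,0],"twist": 0,"grip": 0},{"offset": [-8,0,0],"twist": 0,"grip": 0},{"offset": [-10,0,0],"twist": 0,"grip": 0}]}}

```text
time: 9.4
tool_pos: [0.5561, 0.0067, 0.2941]
tool_rot: [-0.0, 0.729, 0.685, 0.002]
contact_force: [0.4, 8.4, 5.7]
gripper_width: 0.003
```

>>> {"fn": "play_rows", "kwargs": {"increments": [{"offset": [-2,0,0],"twist": 0,"grip": 0},{"offset": [-4,0,0],"twist": 0,"grip": 0},{"offset": [-6,0,0],"twist": 0,"grip": 0},{"offset": [-8,0,0],"twist": 0,"grip": 0},{"offset": [-10,0,0],"twist": 0,"grip": 0}]}}

```text
time: 9.82
tool_pos: [0.5555, -0.0037, 0.2942]
tool_rot: [0.001, 0.729, 0.685, 0.001]
contact_force: [-0.3, 5.9, 4.1]
gripper_width: -0.003
```

>>> {"fn": "play_rows", "kwargs": {"increments": [{"offset": [-2,0,0],"twist": 0,"grip": 0},{"offset": [-4,0,0],"twist": 0,"grip": 0},{"offset": [-6,0,0],"twist": 0,"grip": 0},{"offset": [-8,0,0],"twist": 0,"grip": 0},{"offset": [-10,0,0],"twist": 0,"grip": 0}]}}

```text
time: 10.23
tool_pos: [0.5543, -0.014, 0.2927]
tool_rot: [0.0, 0.729, 0.684, 0.0]
contact_force: [-0.1, 5.3, 1.9]
gripper_width: -0.0
```

```bash
python3 - <<'E'
from h import *
pose()
for c in('side','scene'):
    manip.grab_frame(c)
    for q in('bridge','stone_top','notch'): print(q,find(q,c))
E
```

```text
t 10.2333 p [ 0.5543 -0.014   0.2927] tip [ 0.5544 -0.014   0.1197] yaw 1.508 F [-0.1  5.3  1.9] g -0.00033750616585496746
bridge [(0.56, [0.549, -0.071, 0.115])]
stone_top [(0.89, [0.548, -0.081, 0.166]), (0.36, [0.433, 0.46, -0.003])]
notch [(0.93, [0.551, -0.085, 0.103])]
bridge [(0.94, [0.554, -0.068, 0.118])]
stone_top [(0.66, [0.551, -0.078, 0.162])]
notch [(0.63, [0.548, -0.084, 0.112])]
```

Bridge tilted nose-down (stone top leads the origin by ~10 mm), about 15 mm to go. Slowing.

>>> {"fn": "play_rows", "kwargs": {"increments": [{"offset": [-1.5,0,0],"twist": 0,"grip": 0},{"offset": [-3,0,0],"twist": 0,"grip": 0},{"offset": [-4.5,0,0],"twist": 0,"grip": 0},{"offset": [-6,0,0],"twist": 0,"grip": 0},{"offset": [-7,0,0],"twist": 0,"grip": 0}]}}

```text
time: 11.05
tool_pos: [0.5541, -0.0203, 0.2923]
tool_rot: [-0.0, 0.729, 0.684, 0.001]
contact_force: [4.0, 6.0, -2.8]
gripper_width: 0.004
```

>>> {"fn": "play_rows", "kwargs": {"increments": [{"offset": [-1,0,0],"twist": 0,"grip": 0},{"offset": [-2,0,0],"twist": 0,"grip": 0},{"offset": [-3,0,0],"twist": 0,"grip": 0},{"offset": [-4,0,0],"twist": 0,"grip": 0},{"offset": [-4,0,0],"twist": 0,"grip": 0}]}}

```text
time: 11.47
tool_pos: [0.5537, -0.0244, 0.292]
tool_rot: [-0.0, 0.729, 0.684, 0.001]
contact_force: [3.6, 3.9, -1.9]
gripper_width: -0.0
```

```bash
python3 - <<'E'
from h import *
pose()
ims=[]
for c in('side','scene'):
    im=manip.grab_frame(c)
    for q in('bridge','stone_top'): print(q,find(q,c))
    ims.append(cv2.resize(im[165:325,190:350] if c=='side' else im[130:290,195:355],(400,400),interpolation=2))
cv2.imwrite('pics/both4.png',np.hstack(ims))
E
```

```text
t 11.4667 p [ 0.5537 -0.0244  0.292 ] tip [ 0.5538 -0.0241  0.119 ] yaw 1.508 F [ 3.6  3.9 -1.9] g -7.786253632180039e-05
bridge [(0.6, [0.549, -0.082, 0.113])]
stone_top [(0.8, [0.547, -0.088, 0.16]), (0.31, [0.546, -0.086, 0.0])]
bridge [(0.75, [0.552, -0.079, 0.115]), (0.58, [0.608, -0.213, 0.133])]
stone_top [(0.68, [0.541, -0.206, 0.114]), (0.65, [0.55, -0.078, 0.118]), (0.59, [0.55, -0.087, 0.163])]
```

View pics/both4.png

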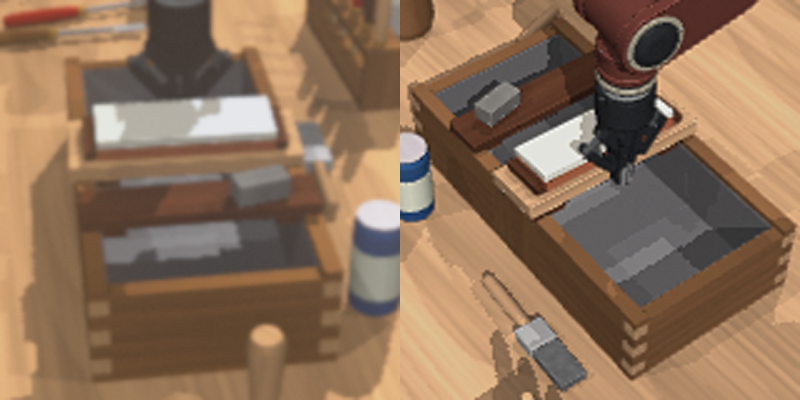

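The bridge is nearly over the notches, with its trailing edge still slightly high. I'll continue in small steps.

>>> {"fn": "play_rows", "kwargs": {"increments": [{"offset": [-1,0,0],"twist": 0,"grip": 0},{"offset": [-2,0,0],"twist": 0,"grip": 0},{"offset": [-2,0,0],"twist": 0,"grip": 0}]}}

```text
time: 12.02
tool_pos: [0.5532, -0.0268, 0.2919]
tool_rot: [-0.0, 0.729, 0.685, -0.001]
contact_force: [1.9, 1.1, -1.1]
gripper_width: -0.002
```

>>> {"fn": "play_rows", "kwargs": {"increments": [{"offset": [-1,0,0],"twist": 0,"grip": 0},{"offset": [-2,0,0],"twist": 0,"grip": 0},{"offset": [-2,0,0],"twist": 0,"grip": 0}]}}

```text
time: 12.27
tool_pos: [0.553, -0.0288, 0.292]
tool_rot: [-0.001, 0.729, 0.684, -0.0]
contact_force: [1.1, 3.5, -2.7]
gripper_width: -0.0
```

```bash
python3 - <<'E'
from h import *
pose()
for c in('side','scene'):
    im=manip.grab_frame(c)
    for q in('bridge','stone_top'): print(q,find(q,c))
E
```

```text
t 12.2667 p [ 0.553  -0.0288  0.292 ] tip [ 0.5528 -0.0287  0.119 ] yaw 1.508 F [ 1.1  3.5 -2.7] g -0.00020466214980853094
bridge [(0.8, [0.549, -0.087, 0.112]), (0.18, [0.544, -0.206, 0.122])]
stone_top [(0.69, [0.547, -0.089, 0.159]), (0.65, [0.432, 0.461, -0.001])]
bridge [(0.63, [0.551, -0.087, 0.11])]
stone_top [(0.72, [0.55, -0.087, 0.162])]
```

```bash
python3 - <<'E'
from h import *
a=cv2.resize(manip.grab_frame('side')[165:265,200:320],(480,400),interpolation=2)
b=cv2.resize(manip.grab_frame('scene')[170:250,225:315],(450,400),interpolation=2)[:, :320]
b=cv2.resize(cv2.resize(manip.grab_frame('scene')[165:265,220:300],(320,400),interpolation=2),(320,400))
cv2.imwrite('pics/both5.png',np.hstack([a,b]))
E
```

```text
(no output)
```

View pics/both5.png

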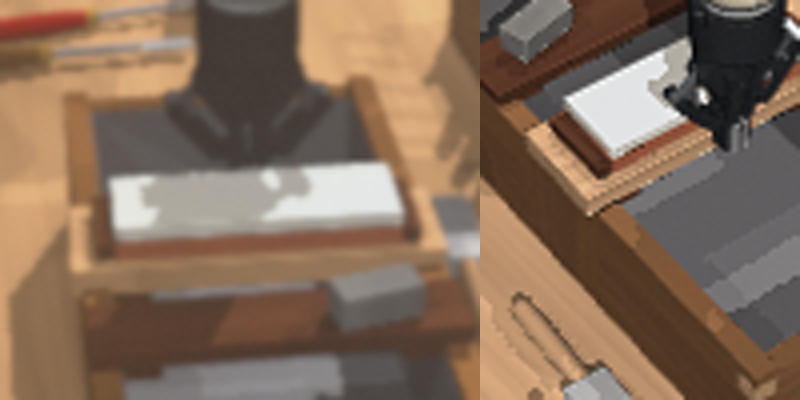

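The far end of the board now sits down between the rail tops (board corner ≈(590,215) below the rail edge). I'll back off, rise and check from above.

>>> {"fn": "play_rows", "kwargs": {"increments": [{"offset": [12,0,0],"twist": 0,"grip": 0},{"offset": [35,0,0],"twist": 0,"grip": 0},{"offset": [45,0,-35],"twist": 0,"grip": 0},{"offset": [45,0,-75],"twist": 0,"grip": 0},{"offset": [45,0,-115],"twist": 0,"grip": 0}]}}

```text
time: 13.13
tool_pos: [0.556, 0.017, 0.409]
tool_rot: [0.0, 0.729, 0.685, -0.001]
contact_force: [0.7, -1.8, 0.6]
gripper_width: 0.003
```

>>> {"fn": "play_rows", "kwargs": {"increments": [{"offset": [0,0,-15],"twist": 0,"grip": 0},{"offset": [0,0,-15],"twist": 0,"grip": 0},{"offset": [0,0,-15],"twist": 0,"grip": 0}]}}

```text
time: 13.38
tool_pos: [0.5565, 0.0163, 0.4252]
tool_rot: [0.002, 0.729, 0.685, 0.001]
contact_force: [0.6, -0.2, 0.2]
gripper_width: 0.002
```

```bash
python3 - <<'E'
from h import *
pose()
for c in('side','scene','wrist'):
    im=manip.grab_frame(c); cv2.imwrite(f'pics/{c}6.png',im)
    for q in('bridge','stone_top','notch','rest_board'): print(c,q,find(q,c))
a=cv2.imread('pics/side6.png')[165:265,200:320];b=cv2.imread('pics/scene6.png')[140:240,220:340];w=cv2.imread('pics/wrist6.png')
cv2.imwrite('pics/m6.png',np.hstack([np.vstack([cv2.resize(x,(360,300),interpolation=2) for x in(a,b)]),cv2.resize(w,(440,330)) if 0 else cv2.copyMakeBorder(cv2.resize(w,(440,330)),0,270,0,0,0)]))
E
```

```text
t 13.3833 p [0.5565 0.0163 0.4252] tip [0.5574 0.016  0.2522] yaw 1.508 F [ 0.6 -0.2  0.2] g 0.002496074676407615
side bridge []
side stone_top [(0.92, [0.545, -0.088, 0.159]), (0.27, [0.733, -0.251, 0.004])]
side notch [(0.7, [0.55, -0.083, 0.106])]
side rest_board [(0.65, [0.547, -0.205, 0.121]), (0.28, [0.732, -0.249, 0.003])]
scene bridge [(0.93, [0.553, -0.085, 0.113])]
scene stone_top [(0.71, [0.547, -0.085, 0.161])]
scene notch [(0.61, [0.55, -0.087, 0.111])]
scene rest_board [(0.77, [0.541, -0.205, 0.119])]
wrist bridge []
wrist stone_top []
wrist notch []
wrist rest_board [(0.76, [0.54, -0.203, 0.121])]
```

View pics/m6.png

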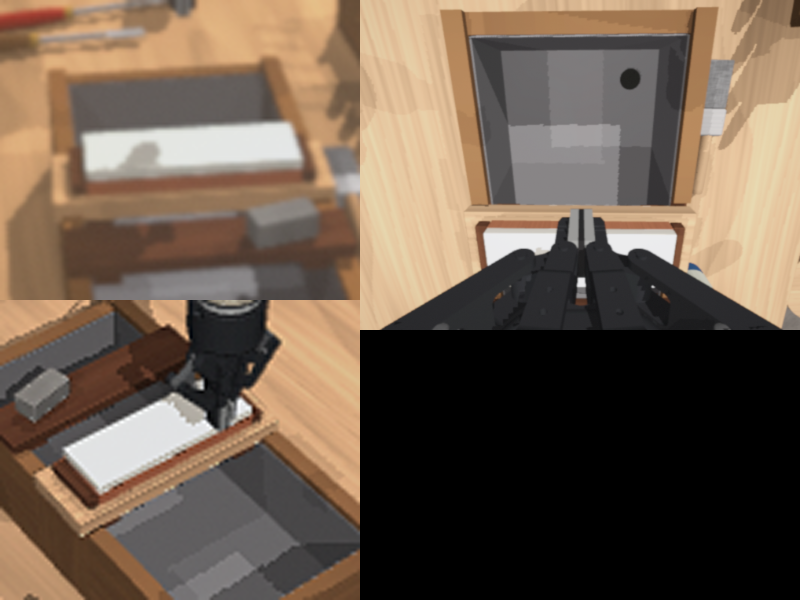

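The side and scene views show the board level in both notches; stone top ≈(0.547, −0.087, 0.160), the seated height. Next I move over the stone's centre and press.

>>> {"fn": "play_rows", "kwargs": {"increments": [{"offset": [-35,0,0],"twist": 0,"grip": 0},{"offset": [-70,-2,0],"twist": 0,"grip": 0},{"offset": [-103,-2,0],"twist": 0,"grip": 0},{"offset": [-103,-2,35],"twist": 0,"grip": 0},{"offset": [-103,-2,60],"twist": 0,"grip": 0}]}}

```text
time: 14.55
tool_pos: [0.5478, -0.0885, 0.3632]
tool_rot: [0.001, 0.73, 0.683, 0.001]
contact_force: [-1.1, 0.1, -0.7]
gripper_width: 0.003
```

>>> {"fn": "play_rows", "kwargs": {"increments": [{"offset": [0,0,10],"twist": 0,"grip": 0},{"offset": [0,0,18],"twist": 0,"grip": 0},{"offset": [0,0,22],"twist": 0,"grip": 0},{"offset": [0,0,24],"twist": 0,"grip": 0},{"offset": [0,0,24],"twist": 0,"grip": 0}]}}

```text
time: 14.97
tool_pos: [0.5481, -0.0863, 0.3397]
tool_rot: [0.001, 0.729, 0.685, 0.0]
contact_force: [0.0, 0.5, 0.0]
gripper_width: -0.001
```

>>> {"fn": "play_rows", "kwargs": {"increments": [{"offset": [0,0,1],"twist": 0,"grip": 0},{"offset": [0,0,2],"twist": 0,"grip": 0},{"offset": [0,0,3],"twist": 0,"grip": 0},{"offset": [0,0,3],"twist": 0,"grip": 0}]}}

```text
time: 15.3
tool_pos: [0.5478, -0.0865, 0.336]
tool_rot: [0.0, 0.729, 0.685, 0.0]
contact_force: [0.3, -0.5, 0.6]
gripper_width: 0.002
```

```bash
python3 - <<'E'
from h import *
pose()
E
```

```text
t 15.3 p [ 0.5478 -0.0865  0.336 ] tip [ 0.5479 -0.0865  0.163 ] yaw 1.508 F [ 0.3 -0.5  0.6] g 0.002107821250562472
```

>>> {"fn": "play_rows", "kwargs": {"increments": [{"offset": [0,0,1],"twist": 0,"grip": 0},{"offset": [0,0,2],"twist": 0,"grip": 0},{"offset": [0,0,3],"twist": 0,"grip": 0},{"offset": [0,0,3],"twist": 0,"grip": 0}]}}

```text
time: 15.63
tool_pos: [0.5478, -0.0866, 0.3335]
tool_rot: [0.0, 0.729, 0.684, 0.0]
contact_force: [-1.8, 0.3, 4.0]
gripper_width: -0.005
```

>>> {"fn": "play_rows", "kwargs": {"increments": [{"offset": [0,0,1],"twist": 0,"grip": 0},{"offset": [0,0,1],"twist": 0,"grip": 0}]}}

```text
time: 15.8
tool_pos: [0.5479, -0.0866, 0.3334]
tool_rot: [0.0, 0.729, 0.684, 0.0]
contact_force: [-3.9, 1.8, 8.8]
gripper_width: 0.002
```

Contact at tip z≈0.1604, the seated height. I'll press to about 18 N and hold for over a second.

>>> {"fn": "play_rows", "kwargs": {"increments": [{"offset": [0,0,1],"twist": 0,"grip": 0},{"offset": [0,0,2],"twist": 0,"grip": 0},{"offset": [0,0,2],"twist": 0,"grip": 0},{"offset": [0,0,2],"twist": 0,"grip": 0},{"offset": [0,0,2],"twist": 0,"grip": 0}]}}

```text
time: 16.22
tool_pos: [0.548, -0.0866, 0.3334]
tool_rot: [0.0, 0.729, 0.685, -0.0]
contact_force: [-8.8, 3.7, 16.6]
gripper_width: -0.004
```

>>> {"fn": "play_rows", "kwargs": {"increments": [{"offset": [0,0,0],"twist": 0,"grip": 0},{"offset": [0,0,0],"twist": 0,"grip": 0},{"offset": [0,0,0],"twist": 0,"grip": 0},{"offset": [0,0,0],"twist": 0,"grip": 0},{"offset": [0,0,0],"twist": 0,"grip": 0}]}}

```text
time: 16.63
tool_pos: [0.5479, -0.0866, 0.3334]
tool_rot: [0.0, 0.729, 0.685, -0.0]
contact_force: [-8.3, 2.8, 16.7]
gripper_width: 0.001
```

>>> {"fn": "play_rows", "kwargs": {"increments": [{"offset": [0,0,0],"twist": 0,"grip": 0},{"offset": [0,0,0],"twist": 0,"grip": 0},{"offset": [0,0,0],"twist": 0,"grip": 0},{"offset": [0,0,0],"twist": 0,"grip": 0},{"offset": [0,0,0],"twist": 0,"grip": 0}]}}

```text
time: 17.05
tool_pos: [0.548, -0.0866, 0.3334]
tool_rot: [0.0, 0.729, 0.685, -0.0]
contact_force: [-9.1, 2.2, 17.1]
gripper_width: -0.0
```

>>> {"fn": "play_rows", "kwargs": {"increments": [{"offset": [0,0,-3],"twist": 0,"grip": 0},{"offset": [0,0,-8],"twist": 0,"grip": 0},{"offset": [0,0,-30],"twist": 0,"grip": 0},{"offset": [0,0,-70],"twist": 0,"grip": 0},{"offset": [0,0,-110],"twist": 0,"grip": 0}]}}

```text
time: 17.47
tool_pos: [0.5472, -0.0864, 0.4383]
tool_rot: [-0.002, 0.729, 0.684, -0.001]
contact_force: [0.9, -0.4, -0.2]
gripper_width: 0.002
```

>>> {"fn": "play_rows", "kwargs": {"increments": [{"offset": [20,0,-20],"twist": 0,"grip": 0},{"offset": [60,0,-40],"twist": 0,"grip": 0},{"offset": [95,0,-40],"twist": 0,"grip": 0},{"offset": [95,0,-40],"twist": 0,"grip": 0},{"offset": [95,0,-40],"twist": 0,"grip": 0}]}}

```text
time: 17.88
tool_pos: [0.5537, 0.0098, 0.4797]
tool_rot: [0.0, 0.728, 0.686, 0.0]
contact_force: [-0.7, -0.2, -0.8]
gripper_width: 0.005
```

```bash
python3 - <<'E'
from h import *
pose()
for c in('side','scene'):
    im=manip.grab_frame(c); cv2.imwrite(f'pics/{c}7.png',im)
    for q in('bridge','stone_top','rest_board','dressing_stone'): print(c,q,find(q,c))
a=cv2.imread('pics/side7.png')[165:285,200:340];b=cv2.imread('pics/scene7.png')[130:250,210:350]
cv2.imwrite('pics/m7.png',np.hstack([cv2.resize(x,(400,343),interpolation=2) for x in(a,b)]))
E
```

```text
t 17.8833 p [0.5537 0.0098 0.4797] tip [0.5537 0.0097 0.3067] yaw 1.511 F [-0.7 -0.2 -0.8] g 0.004854709967198354
side bridge [(0.89, [0.546, -0.091, 0.109]), (0.45, [0.489, 0.533, -0.003])]
side stone_top [(0.82, [0.547, -0.087, 0.159]), (0.41, [0.422, -0.418, -0.003]), (0.2, [0.742, 0.017, 0.005])]
side rest_board [(0.56, [0.541, -0.205, 0.12])]
side dressing_stone [(0.8, [0.609, -0.215, 0.132])]
scene bridge [(0.97, [0.551, -0.084, 0.112])]
scene stone_top []
scene rest_board [(0.82, [0.541, -0.208, 0.121])]
scene dressing_stone [(0.62, [0.607, -0.216, 0.132])]
```

View pics/m7.png

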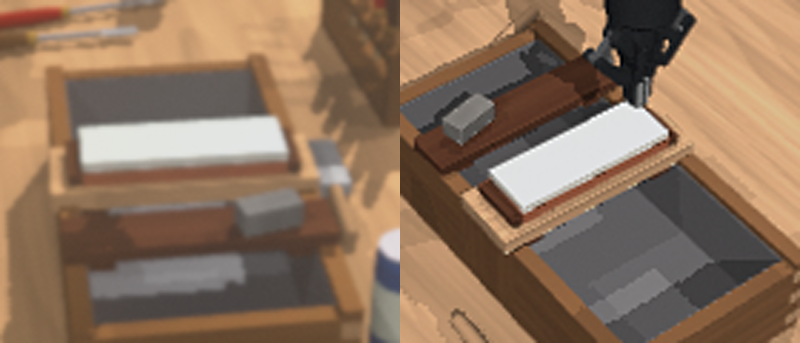

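The board sits level in both notches, the rest board and dressing stone haven't moved, and the arm is clear.

```bash
python3 -c "
from plant import manip
print(manip.job_done())"
```

```text
the job is handed in; nothing more can be done
None
```

The bridge is in the notches and level, and I have handed the job in; no verdict was reported. The run took about 18 s of the 48 s allowed.

- **Push:** With the gripper shut, I pushed the bridge about 170 mm along the rails towards −y. The force readings at the end of each move were about 4 to 8 N along the rails. It tipped nose-down, then dropped flat.
- **Press:** I pressed on the stone's centre with about 17 N for about a second. The fingertip stayed at 0.160 m, which is the seated height, and did not sink. A side force of about 9 N built up during the press, but nothing shifted.
- **Last checks:** After I came away, the networks put the bridge at about y = −0.084 to −0.091 and z = 0.109 to 0.112. The notch had been found at about y = −0.085. The pictures show the board level, and the rest board and dressing stone have not moved.
- **Disagreements:** The side and scene cameras differed by up to 7 mm on the bridge's position along the rails. The networks missed the stone top in the last scene picture, but the side camera had it at the right height.
- **Not tested:** I did not push on to feel the notch end as a hard stop.

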